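Lean a cooling plate on the inspection stand, then latch it upright in the rack

TASK

Pick up the cooling plate from its rubber rest, lean it on the sloping inspection stand and let go of it, as for a last look. Then take it again by its top edge and stand it on end in the storage rack, in the free bay right beside the stored plate of its own kind (the long one with ports), pushed all the way down until the sprung catches have snapped into it and it sits on the rack floor. Do not drop it into the rack, and leave the stored plates, the two bottles and the screwdriver where they are.

Things in the scene. Friction and masses are not known exactly. Their poses are not given: they have to be found in the camera images.
- plate: The plate to file: flat aluminium, 130 x 64 x 8 mm, about 0.2 kg, lying on the rubber rest. Origin: centre of its under face; x along the length, y across the width, z out of the upper face. Either end, face or edge may be used. Corners cut at 45 deg (8 x 8 mm). Each long edge has two 45 deg V notches, 5 mm deep, 14 mm wide, centred 20 mm from the ends. Four flush plugged ports, channelled faces.
- plate_center (a point): Centre of the plate, 4 mm from plate's origin along its z; same axes.
- rest: Fixed black rubber block under the plate, 96 x 40 x 16 mm high, x along the plate's length. Origin: centre of its underside, on the table. The plate overhangs it by about 12 mm at both long edges, so fingers can straddle it.
- stand: Fixed inspection stand, face sloping at 45 deg: it rises from the ledge towards the stand's own +x (level) and looks to -x and up. Face 44 mm wide (y), 80 mm up the slope: fingers on the plate's long edges straddle it, and a plate standing on its end on the ledge overhangs its top by 50 mm, free air behind. Base 120 x 70 x 8 mm. Origin on the table.
- stand_ledge (a point): Middle of the corner line between face and ledge, 34 mm above the table; axes as stand. The ledge, 44 mm wide, is square to the face and runs 21 mm out to a lip 4 mm high.
- stand_seat (a point): Where the plate's centre is when it leans properly, end on the ledge, flat on the face, centred: 65 mm up the slope and 4 mm out of the face from stand_ledge; axes as stand.
- rack: Fixed storage rack, base 204 (x) x 108 (y) x 12 mm. Four bays at x = -78, -26, 26, 78 mm. In each, two upright channels face one another along y and guide the long edges of a plate standing on end, its faces square to x: grooves 11 mm wide, 68 mm apart at their bottoms, 80 mm high above the rack floor, then mouths flared by 5 mm over 10 mm more. Origin: centre of its underside; z up.
- rack_floor (a point): Centre of the rack floor, 12 mm above the table; axes as rack. In each channel a sprung ball (12 mm across, out by 6.5 mm) lies 20 mm above the floor. The plate meets both about 20 mm before home; resistance rises to 10 to 15 N, far above its weight, near 14 mm, then they snap into its notches and draw it to the floor. Home: centre 65 mm, top edge 130 mm above this point.
- stored_long: A plate just like the one to file, standing latched in one of the two end bays (rack x = -78 or 78 mm, it changes). The bay wanted is the inner one next to it, 52 mm towards the rack's middle. Origin: centre of its lower end; x across its 8 mm thickness (along rack x), y across its width, z up; 130 mm high.
- stored_long_center (a point): Centre of the stored long plate, 65 mm above its origin; same axes.
- stored_short: Another kind of plate, latched in the other end bay: plain, no ports, 100 mm high, 64 mm wide, 8 mm thick. Origin: centre of its lower end, axes as stored_long. Leave alone.
- dropper: White dropper bottle, 38 mm across, 104 mm high, upright. Origin: centre of its underside. Leave alone.
- vial: Amber bottle with black cap, 36 mm across, 75 mm high, upright. Origin: centre of its underside. Leave alone.
- driver: Screwdriver with a blue handle, 160 mm long, lying along its x. Leave alone.
Things that resemble listed ones, but are neither listed nor needed, are in the scene too. Leave any purple or turquoise look-alike of the plate alone.

How it is judged:
By the outcome, as a careful person would: the job done as asked, in the order asked, and still so for the second after the job is handed in, with the robot touching nothing.
It also fails if it takes over 64 s, if anything falls off the work surface, if the arm or the gripper's body presses on something with over 40 N, if the wrist force passes 120 N, or if a joint passes its speed limit or range.

ROBOT

A 6-joint arm with a two-finger parallel gripper is mounted at the origin on the work surface. World frame = base frame: x ahead of the robot, y to its left, z up, the work surface at z = 0. Lengths are in m, angles in rad, forces in N, time in s.
With the tool pointing down it reaches from about 0.325 to 0.775 m from the base axis. Payload 5.5 kg.
Tool frame: the origin (TCP) lies midway between the tips of the shut fingers; the grasp point (between the pads) lies 19 mm behind it (robot.grip_point_offset is the distance from the TCP to the grasp point, in m); z points along the fingers, y is the direction in which the jaws open and shut (so a half turn about z gives the same grasp; the last joint's range is limited). The gripper opens to 85 mm and grips with 20 to 120 N. Pads are 22 mm wide; open, the fingers measure 114 mm over their backs; the gripper's body (76 mm by 85 mm) begins 54 mm behind the grasp point. The pads swing forward as they close: fully open they stand 13 mm farther back than shut.
Start: joints at [-1.179, 0.091, 1.231, -0, 1.82, -0.057], TCP at [0.26, -0.541, 0.231] pointing down, gripper open.
Joint ranges: [-2.87, 2.87], [-0.86, 2.18], [0.17, 2.46], [-1.51, 4.65], [0.06, 2.69], [-2.65, 2.65]. Speed limits (rad/s): [2.57, 2.57, 3.01, 3.14, 3.14, 3.14].

INTERFACE

Orientations are given as a unit quaternion [x, y, z, w].
In Python, from workcell import robot gives the robot as it stands. Calls block until the motion is done:
- robot.move_pose(position, orientation): joint-space move of the TCP to a pose.
- robot.move_straight(position, rotation=None, speed=0.15): straight line of the TCP; rotation=None keeps the orientation; speed is the mean speed in m/s.
- robot.goto_joints(angles): joint-space move.
- robot.gripper_to(opening, f_grip=None): opening from 0.0 (shut) to 1.0 (fully open); f_grip is the grip in N (None keeps the last); returns when the fingers have stopped.
- robot.wait(seconds).
- robot.inverse_kinematics(position, orientation): joint angles nearest the present ones, or None.
- robot.state(): the state.
- robot.snapshot(name): name is "side" or "top" or "wrist"; returns a dict with "frame" (480x640x3 uint8, red, green, blue), "z_map" (480x640 float32, m along the optical axis (not along the pixel's ray), 0 where there is no reading), "vertical_fov" (degrees; the focal length in pixels is half the picture's height over the tangent of half this angle, whatever the lens; pixels are square), "cx", "cy" (the principal point, pixels), "R" (3x3) and "t" (3): a world point X has camera coordinates R X + t. Camera axes: x right, y down, z forward; pixel columns grow to the right and rows downward; lengths in m; the calibration is good to about 2 mm. A picture is of the moment at which its call begins.
A pose or a line that the arm cannot do raises robot.Unreachable and nothing moves.
- robot.job_done(): hands the job in, once; it reports no verdict.
The state is a dict: "clock": time; "q": joint angles; "qd": joint speeds; "tau": joint torques, N m; "tcp_pos": TCP position; "eef_rot": TCP orientation; "ft_force": force on the tool from outside, world axes, zero at the start; "wrist_torque": the same for the moment, N m; "finger_gap": opening from 0.0 (shut) to 1.0 (fully open).
Only numpy, scipy, OpenCV 4.12 (cv2) and the standard library are available. Lean on these libraries where they do the work, as an engineer would, in place of code of your own. Each camera call takes 0.05 s, during which the arm holds its last target. There are 200 camera calls.

## Working session

There is one attempt and no reset: what is moved stays moved. The work goes in short steps, each a Python script; the robot and the scene stay as the last script left them, time stands still between calls to the robot, and variables do not carry over. Pictures are saved under pics/ and viewed, about 8 in all and at most 12, crops included, and the job is handed in when it is done.

```bash
mkdir -p pics; ls; cat > h.py <<'E'
import numpy as np, cv2, pickle
from scipy.spatial.transform import Rotation as Ro
from workcell import robot
def snap(n, tag):
    s=robot.snapshot(n); pickle.dump(s,open(f'pics/{tag}.pkl','wb'))
    cv2.imwrite(f'pics/{tag}.png',cv2.cvtColor(s['frame'],cv2.COLOR_RGB2BGR)); return s
def load(tag): return pickle.load(open(f'pics/{tag}.pkl','rb'))
def cloud(s):
    "world points (480,640,3) from the depth map"
    f=240/np.tan(np.radians(s['vertical_fov'])/2); z=s['z_map']
    v,u=np.mgrid[:480,:640]
    c=np.stack([(u-s['cx'])/f*z,(v-s['cy'])/f*z,z],-1)
    return (c-s['t'])@np.asarray(s['R'])
def ray(s,u,v,h):
    f=240/np.tan(np.radians(s['vertical_fov'])/2); R=np.asarray(s['R'])
    o=-R.T@s['t']; d=R.T@np.array([(u-s['cx'])/f,(v-s['cy'])/f,1]); return o+d*(h-o[2])/d[2]
def proj(s,X):
    f=240/np.tan(np.radians(s['vertical_fov'])/2); c=np.asarray(s['R'])@X+s['t']
    return c[:2]/c[2]*f+[s['cx'],s['cy']]
E
python3 - <<'E'
from h import *
for n in('top','side'):
    s=snap(n,n+'0'); print(n,s['vertical_fov'],s['cx'],s['cy'],-np.asarray(s['R']).T@s['t'],np.round(s['R'],2).tolist(),(s['z_map']>0).mean())
print(robot.state(),robot.grip_point_offset)
E
```

```text
pics
top 54.266018621173544 315.98023867361366 230.9884847015026 [ 0.41647027 -0.1082394   1.14878139] [[-0.01, -1.0, -0.0], [-0.99, 0.01, -0.15], [0.15, -0.0, -0.99]] 0.9958756510416666
side 44.92422167233617 317.1017761249639 228.91560785863356 [0.28290732 0.97265609 0.74912369] [[-0.97, -0.26, -0.01], [-0.12, 0.48, -0.87], [0.23, -0.84, -0.49]] 0.9960123697916666
{'clock': 0.1, 'q': array([-1.17873667e+00,  9.17749003e-02,  1.23175227e+00,  2.64406048e-06,
        1.81976990e+00, -5.66946300e-02]), 'qd': array([-0.00222239, -0.0024864 , -0.00271858, -0.00101971, -0.00010742,
        0.00032991]), 'tau': array([ 3.35583660e-03, -4.60217464e+01, -4.19217253e+01,  4.57645297e-05,
        1.06817446e-02,  3.17745037e-05]), 'tcp_pos': array([ 0.26021674, -0.54037077,  0.23027656]), 'eef_rot': array([ 9.74932455e-01,  2.22499396e-01, -1.40968623e-04, -8.40472165e-04]), 'ft_force': array([-0.21772714,  0.18659973,  0.44948946]), 'wrist_torque': array([ 0.01237183, -0.01428536,  0.00726572]), 'finger_gap': 1.0025188683299462} 0.0187
```

View pics/top0.png

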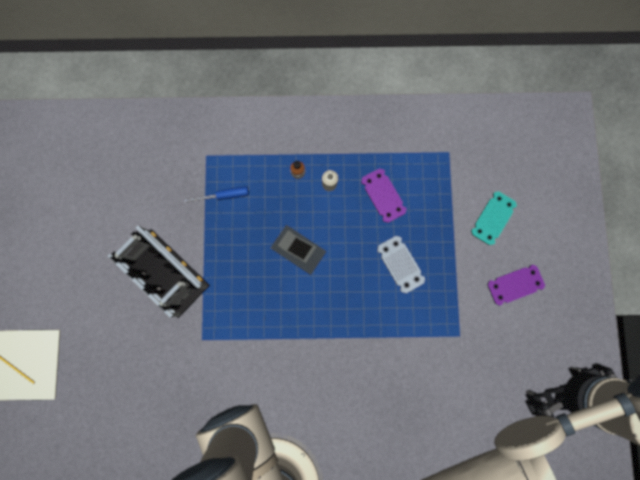

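View pics/side0.png

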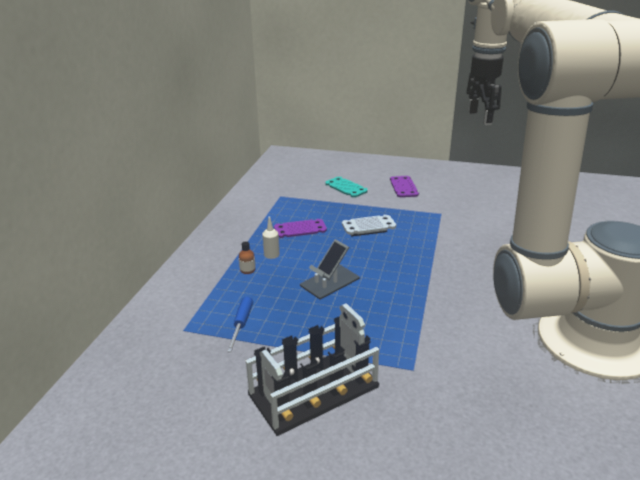

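Top: the silver plate at (401,265), stand at (299,249), rack at (160,272), and purple/turquoise look-alikes at (384,195), (494,218), (516,285). The silver one on a dark rest is the plate. Side: rack with the tall plate at (350,325) and a short one near (270,370). Next I take coarse positions from depth.

```bash
python3 - <<'E'
from h import *
s=load('top0');P=cloud(s);
print('table z',[np.round(P[r,c],3).tolist() for r,c in((200,270),(300,300),(120,120))])
def box(m,name):
    q=P[m]; (c,wh,a)=cv2.minAreaRect((q[:,:2]*1000).astype(np.float32)); b=cv2.boxPoints((c,wh,a))
    print(name,len(q),'c',np.round(c,1),'wh',np.round(wh,1),'ang',round(a,1),'z',np.round(np.percentile(q[:,2],[5,50,95]),4))
v,u=np.mgrid[:480,:640]
hsv=cv2.cvtColor(s['frame'],cv2.COLOR_RGB2HSV)
R=lambda a,b,c,d:(u>a)&(u<b)&(v>c)&(v<d)
box(R(370,432,228,300)&(P[...,2]>.016)&(hsv[...,1]<110),'plate')
box(R(265,335,220,280)&(P[...,2]>.005),'stand')
box(R(265,335,220,280)&(P[...,2]>.06),'stand top')
box(R(95,220,215,330)&(P[...,2]>.006),'rack')
box(R(95,220,215,330)&(P[...,2]>.125),'rack>125')
box(R(95,220,215,330)&(P[...,2]>.105)&(P[...,2]<.117),'rack 105-117')
box(R(280,310,155,182)&(P[...,2]>.02),'vial')
box(R(318,342,165,195)&(P[...,2]>.02),'dropper')
box(R(180,252,182,206)&(P[...,2]>.008),'driver')
s=load('side0');P=cloud(s)
box(R(235,390,295,430)&(P[...,2]>.125),'rack>125 side')
box(R(235,390,295,430)&(P[...,2]>.006),'rack side')
E
```

```text
table z [[0.67, 0.005, 0.002], [0.421, -0.068, 0.002], [0.886, 0.391, 0.0]]
plate 1415 c [ 459.4 -228.6] wh [130.2 252. ] ang 29.2 z [0.0207 0.0242 0.0277]
stand 1432 c [516.8 -70.2] wh [161.4 197.3] ang 87.6 z [0.0055 0.0107 0.0877]
stand top 288 c [487.9 -82.4] wh [143.7  49.4] ang 0.9 z [0.0621 0.0798 1.1488]
rack 4647 c [511.5 161.3] wh [257.4 526. ] ang 3.6 z [0.0093 0.05   0.1238]
rack>125 227 c [440.4  60.5] wh [ 50.4 337.1] ang 0.4 z [0.1303 0.142  1.1488]
rack 105-117 217 c [493.1 262.3] wh [182.1  84. ] ang 45.9 z [0.1053 0.1098 0.1151]
vial 205 c [586.9 -76.9] wh [344.8  35.1] ang 4.6 z [0.0263 0.0506 0.0776]
dropper 244 c [ 709.6 -142.3] wh [36.5 36.3] ang 28.3 z [0.0274 0.0636 0.0881]
driver 414 c [590.8  18.1] wh [413.2 121.6] ang 52.3 z [0.0126 0.0217 0.0277]
rack>125 side 378 c [353.8 574.4] wh [ 40.1 808. ] ang 12.9 z [0.1273 0.1418 0.7491]
rack side 10658 c [390.7 465.6] wh [ 319.7 1024.2] ang 20.9 z [0.0074 0.0517 0.115 ]
```

```bash
python3 - <<'E'
from h import *
dn=lambda yaw:(Ro.from_euler('z',yaw)*Ro.from_euler('x',np.pi)).as_quat()
q0=robot.state()['eef_rot']
for tag,p in (('wp',[.42,-.225,.30]),('ws',[.46,-.05,.30]),('wr',[.40,.18,.42])):
    try: robot.move_pose(p,q0)
    except robot.Unreachable as e: print('unreach',tag,e); continue
    robot.wait(.2)
    s=snap('wrist',tag); R=np.asarray(s['R']); print(tag,robot.state()['clock'],-R.T@s['t'],R[2],s['vertical_fov'])
    P=cloud(s);ok=s['z_map']>0; print(ok.mean())
im=np.hstack([cv2.resize(cv2.imread(f'pics/{t}.png'),(400,300)) for t in('wp','ws')])
im2=np.hstack([cv2.resize(cv2.imread('pics/wr.png'),(400,300)),np.zeros((300,400,3),np.uint8)])
cv2.imwrite('pics/three.png',np.vstack([im,im2]))
E
```

```text
wp 1.7 [ 0.48636246 -0.19330813  0.44272312] [-0.26452389 -0.1247028  -0.95628255] 58.49955858836671
0.99583984375
ws 2.7 [ 0.52648318 -0.01885081  0.44313466] [-0.26405712 -0.12511306 -0.95635797] 58.49955858836671
0.9961555989583334
wr 3.9917 [0.46716026 0.21176746 0.5623121 ] [-0.26507637 -0.12559835 -0.95601233] 58.49955858836671
0.99607421875
```

View pics/three.png

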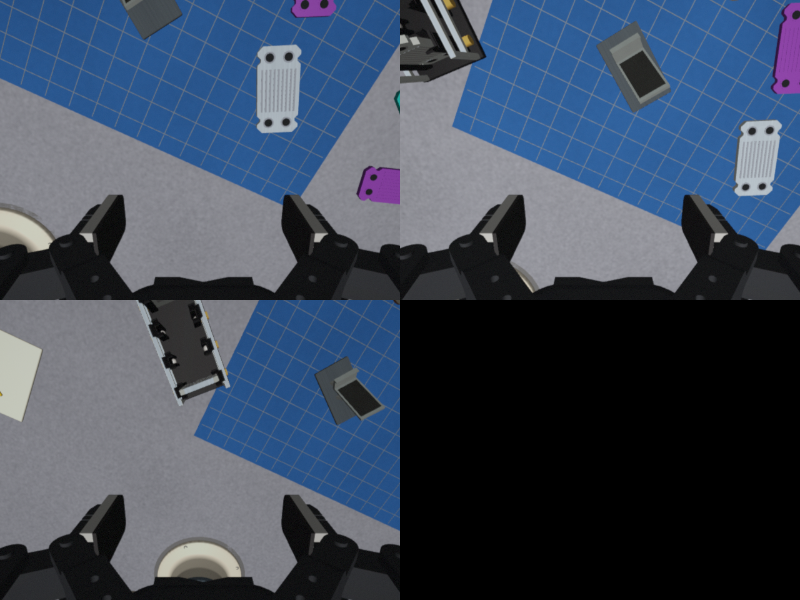

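Views: upper-left shows the silver plate (full-res pixel ≈ (446,140)) with ports; upper-right the stand (≈(385,105)), rack cropped; lower-left shows only the near part of the rack, so I need a better rack view.

```bash
cat >> h.py <<'E'
def box(P,m,name):
    m=m&(P[...,2]<.3); n,l,st,_=cv2.connectedComponentsWithStats(m.astype(np.uint8)); m=l==1+np.argmax(st[1:,4])
    q=P[m]; (c,wh,a)=cv2.minAreaRect((q[:,:2]*1000).astype(np.float32))
    print(name,len(q),'c',np.round(c,1),'mean',np.round(q[:,:2].mean(0)*1000,1),'wh',np.round(wh,1),'ang',round(a,1),'z',np.round(np.percentile(q[:,2],[5,50,95]),4)); return m,q
E
python3 - <<'E'
from h import *
q0=robot.state()['eef_rot']
robot.move_pose([.55,.235,.40],q0); robot.wait(.2); s=snap('wrist','wr2'); print(robot.state()['clock'])
v,u=np.mgrid[:480,:640]
R=lambda a,b,c,d:(u>a)&(u<b)&(v>c)&(v<d)
P=cloud(s); ab=(v<310)
xy=(P[...,0]>.36)&(P[...,0]<.62)&(P[...,1]>.05)&(P[...,1]<.35)&ab
box(P,xy&(P[...,2]>.132),'rack>132'); box(P,xy&(P[...,2]>.106)&(P[...,2]<.118),'106-118'); box(P,xy&(P[...,2]>.006),'rack all')
s=load('wp');P=cloud(s);hsv=cv2.cvtColor(s['frame'],cv2.COLOR_RGB2HSV)
m,q=box(P,R(380,520,50,230)&(P[...,2]>.015)&(hsv[...,1]<90),'plate')
r=Ro.from_matrix(np.linalg.svd(q-q.mean(0),full_matrices=False)[2]); print(np.linalg.svd(q-q.mean(0),full_matrices=False)[2][2])
c=max(cv2.findContours(m.astype(np.uint8),0,1)[0],key=cv2.contourArea)
X=np.array([ray(s,a,b,.024)[:2] for a,b in c[:,0]])*1000; print('plate ray',cv2.minAreaRect(X.astype(np.float32)))
s=load('ws');P=cloud(s)
a=R(300,450,20,190)
box(P,a&(P[...,2]>.004),'stand all'); box(P,a&(P[...,2]>.004)&(P[...,2]<.013),'base')
m,q=box(P,a&(P[...,2]>.042)&(P[...,2]<.085),'face')
q=q[np.abs(q[:,2]-np.median(q[:,2]))<.02]; c=q.mean(0); n=np.linalg.svd(q-c,full_matrices=False)[2][2]; n*=np.sign(n[2])
d=(q-c)@n; q=q[abs(d)<.002];c=q.mean(0); n=np.linalg.svd(q-c,full_matrices=False)[2][2]; n*=np.sign(n[2]); print('face c',c,'n',n,len(q),'std',((q-c)@n).std())
E
```

```text
4.925
rack>132 662 c [438.1 206.4] mean [439.8 206.1] wh [ 9.3 63.9] ang 46.0 z [0.1334 0.142  0.1439]
106-118 497 c [545.4 319. ] mean [546.2 318.3] wh [ 8.  62.5] ang 46.4 z [0.1079 0.1126 0.1141]
rack all 16858 c [493.8 260.5] mean [491.5 260.7] wh [203.6 103.8] ang 46.4 z [0.0117 0.0489 0.1226]
plate 9126 c [ 502.8 -311.1] mean [ 505.2 -309.2] wh [130.2  64.8] ang 28.5 z [0.0234 0.0249 0.0263]
[-0.00234166  0.00725192  0.99997096]
plate ray ((502.66168212890625, -310.808837890625), (130.29640197753906, 65.4974365234375), 28.40359878540039)
stand all 9194 c [544.7 -64.4] mean [544.3 -58.1] wh [120.3  72.7] ang 56.0 z [0.0076 0.0414 0.0881]
base 3842 c [543.8 -63.8] mean [544.1 -51. ] wh [120.2  70.7] ang 55.9 z [0.0071 0.0087 0.0101]
face 2926 c [540.6 -68.8] mean [540.  -69.5] wh [46.  44.5] ang 55.2 z [0.0446 0.0648 0.0831]
face c [ 0.53934997 -0.07049114  0.06559159] n [0.40022451 0.58418293 0.70608119] 2739 std 0.0006188178895174521
```

View pics/wr2.png

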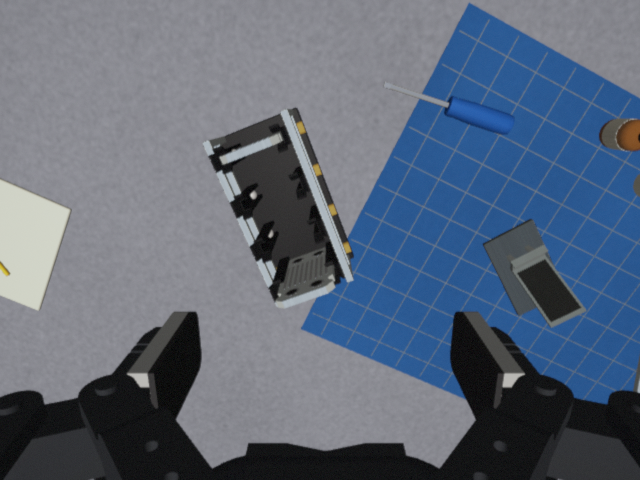

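The rack view shows the long ported plate at (305,275) in the near bay and the plain short one at (250,148) in the far bay. Depth agrees: tops at z = 0.142 and 0.112, 155.5 mm apart (156 expected). The wanted bay is 52 mm inward from the long plate. Plate size (130x65), the face's 45° normal and the base (120x71) also check out. Next: IK for all the key poses, and an enlarged crop to confirm plate and bay.

```bash
cat >> h.py <<'E'
# --- geometry, measured (m) ---
az=lambda d:np.array([np.cos(np.radians(d)),np.sin(np.radians(d)),0.])
Z=np.array([0,0,1.]); G=robot.grip_point_offset
PL=np.array([.5027,-.3110,.020]); T0=az(28.45+180)      # plate centre, direction of its future top end
SX=az(235.8); SY=np.cross(Z,SX); U=(SX+Z)/2**.5; N=(Z-SX)/2**.5
fc=np.array([.53935,-.07049,.06559]); sx=fc@SX-(fc[2]-.034)
LEDGE=sx*SX+.4857*SY+.034*Z; SEAT=LEDGE+.065*U+.004*N
RX=az(46.4); BAY=np.array([.4739,.2439,.012])
def quat(z,y): return Ro.from_matrix(np.column_stack([np.cross(y,z),y,z])).as_quat()
def tilt(n,t,a): a=np.radians(a); return -(np.cos(a)*n+np.sin(a)*t)
A=25
def pickpose(f,a=A,g=G-.003): z=tilt(Z,T0,a); return PL-z*(-g)*1,quat(z,f*np.cross(Z,T0))
def seatpose(f,a=A,g=G-.003): z=tilt(N,U,a); return SEAT+z*g,quat(z,f*np.cross(N,U))
def topgrasp(f,d=.013): return SEAT+U*(.065-d)-U*G,quat(-U,f*N)
def rackpose(f,h=0,d=.013): return BAY+Z*(.130-d-G+h),quat(-Z,f*RX*-1)
E
python3 - <<'E'
from h import *
print(LEDGE,SEAT,N@RX)
r=lambda q:None if q is None else np.round(q,2)
for f in(1,-1):
  for a in(0,15,25,35):
    p,q=pickpose(f,a);p2,q2=seatpose(f,a)
    print('a',a,f,np.round(p,3),r(robot.inverse_kinematics(p,q)),r(robot.inverse_kinematics(p2+.1*Z,q2)),r(robot.inverse_kinematics(p2,q2)))
for f in(1,-1):
    p,q=topgrasp(f); print('top',f,p,r(robot.inverse_kinematics(p,q)),r(robot.inverse_kinematics(p+.1*U,q)))
    for g in (1,-1):
      p,q=rackpose(g*f);print('rack',g*f,p,r(robot.inverse_kinematics(p,q)),r(robot.inverse_kinematics(p+.13*Z,q)))
a=cv2.imread('pics/wp.png')[40:240,360:540]; b=cv2.imread('pics/wr2.png')[90:320,190:370]
cv2.imwrite('pics/crop.png',np.hstack([cv2.resize(a,(400,440)),cv2.resize(b,(400,440))]))
E
```

```text
[ 0.55710029 -0.0443585   0.034     ] [ 0.53285566 -0.08003339  0.08279037] 0.6976118656021584
a 0 1 [ 0.503 -0.311  0.004] [-0.61  0.14  1.58 -0.    1.42  0.46] [ 0.11  0.31  1.27 -0.65  2.05  0.55] [ 0.11  0.38  1.37 -0.6   1.91  0.66]
a 15 1 [ 0.506 -0.309  0.005] [-0.75  0.06  1.69  0.26  1.31  0.27] [ 0.03  0.17  1.34 -0.45  1.93  0.53] [ 0.03  0.22  1.46 -0.43  1.77  0.61]
a 25 1 [ 0.509 -0.308  0.006] [-0.84  0.03  1.76  0.44  1.28  0.12] [-0.04  0.08  1.39 -0.31  1.85  0.5 ] [-0.04  0.12  1.53 -0.3   1.68  0.55]
a 35 1 [ 0.511 -0.307  0.007] [-0.93  0.03  1.81  0.64  1.27 -0.04] [-0.12 -0.    1.45 -0.16  1.77  0.45] [-0.12  0.03  1.59 -0.15  1.6   0.48]
a 0 -1 [ 0.503 -0.311  0.004] None [ 0.11  0.31  1.27 -0.65  2.05 -2.59] [ 0.11  0.38  1.37 -0.6   1.91 -2.48]
a 15 -1 [ 0.506 -0.309  0.005] None [ 0.03  0.17  1.34 -0.45  1.93 -2.61] [ 0.03  0.22  1.46 -0.43  1.77 -2.53]
a 25 -1 [ 0.509 -0.308  0.006] None [-0.04  0.08  1.39 -0.31  1.85 -2.64] [-0.04  0.12  1.53 -0.3   1.68 -2.59]
a 35 -1 [ 0.511 -0.307  0.007] None None None
top 1 [ 0.51962047 -0.09950837  0.10633702] [-0.73 -0.14  1.86  0.78  1.56 -1.77] [-0.87 -0.17  1.75  0.76  1.75 -1.78]
rack 1 [0.4739 0.2439 0.1103] None None
rack -1 [0.4739 0.2439 0.1103] [ 0.41 -0.08  1.62 -0.    1.61 -0.4 ] [ 0.41 -0.09  1.39 -0.    1.84 -0.4 ]
top -1 [ 0.51962047 -0.09950837  0.10633702] [-0.73 -0.14  1.86  0.78  1.56  1.37] [-0.87 -0.17  1.75  0.76  1.75  1.36]
rack -1 [0.4739 0.2439 0.1103] [ 0.41 -0.08  1.62 -0.    1.61 -0.4 ] [ 0.41 -0.09  1.39 -0.    1.84 -0.4 ]
rack 1 [0.4739 0.2439 0.1103] None None
```

View pics/crop.png

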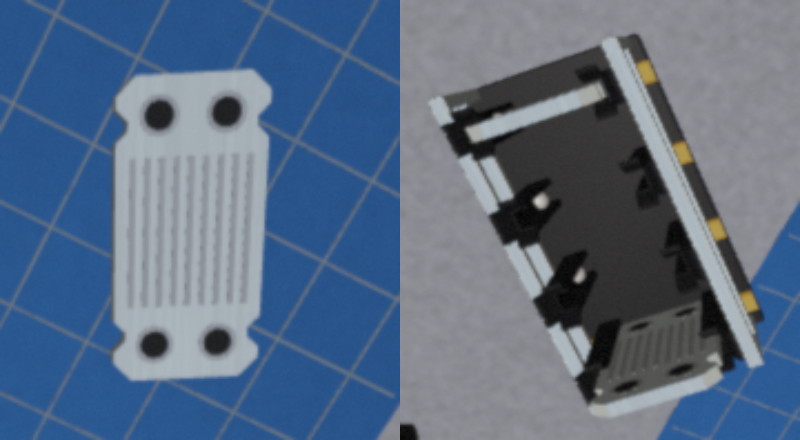

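The crop confirms it: left is the silver ported plate with V notches; right is the rack, with the ported long plate in the lower bay (655,360) and the free bay next to it at (625,270). The purple and turquoise look-alikes stay untouched. Now the pick.

```bash
python3 - <<'E'
from h import *
p,q=pickpose(1,g=G-.001); z=tilt(Z,T0,A)
robot.move_pose(p-z*.10,q); robot.move_straight(p,speed=.08)
s=robot.state(); print(s['clock'],s['ft_force'],s['tcp_pos']-p)
robot.gripper_to(0.6,f_grip=60); s=robot.state(); print('gap',s['finger_gap'],s['ft_force'])
robot.move_straight(p+Z*.12,speed=.12); robot.wait(.1)
s=robot.state(); print(s['clock'],s['finger_gap'],s['ft_force']); 
im=snap('side','held')
c=proj(im,p+Z*.12).astype(int); print(c)
a=cv2.imread('pics/held.png'); a=a[max(0,c[1]-110):c[1]+90,max(0,c[0]-130):c[0]+130]; cv2.imwrite('pics/heldc.png',cv2.resize(a,None,fx=3,fy=3))
E
```

```text
8.6417 [-0.04523411  0.41278031 -0.25514882] [ 0.00021411 -0.00043477  0.00074296]
gap 0.7356405171937554 [-2.03254976 -0.98236698  5.59726381]
10.2333 0.7279549458924373 [ 0.12715546  0.10094057 -2.89132546]
[367 189]
```

View pics/heldc.png

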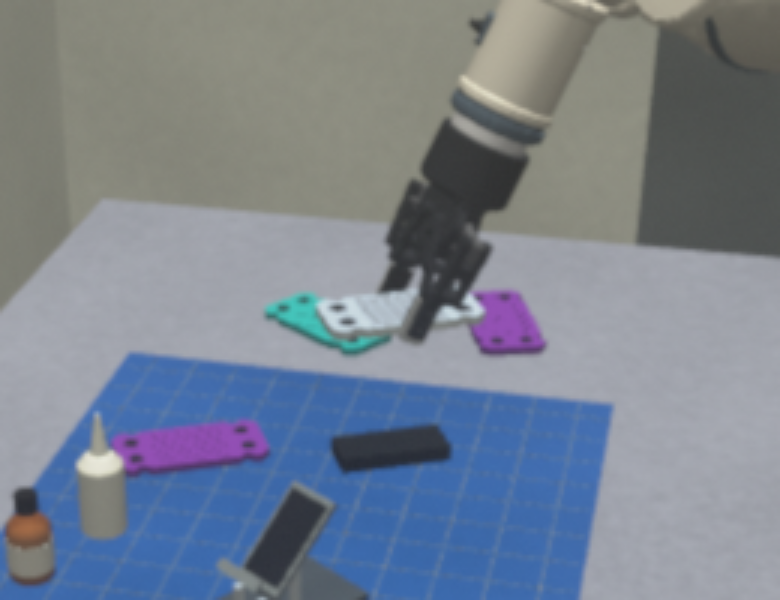

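Held level, centred, gap 0.73 (≈62 mm), rest empty below. I measure the plate's actual attitude in the grip from that image, then go above the stand.

```bash
python3 - <<'E'
from h import *
def fit(tag,c0):
    s=load(tag);P=cloud(s);hsv=cv2.cvtColor(s['frame'],cv2.COLOR_RGB2HSV)
    m=(hsv[...,1]<60)&(hsv[...,2]>120)&(np.linalg.norm(P-c0,axis=-1)<.08)&(s['z_map']>0)
    q=P[m]; 
    for _ in range(4):
        c=q.mean(0);V=np.linalg.svd(q-c,full_matrices=False)[2];d=(q-c)@V[2];q=q[abs(d)<max(.0015,2*d.std())]
    n=V[2]*np.sign(V[2][2]); t=V[0]*np.sign(V[0]@-az(28)); e=(q-c)@t; e0=(c-c0)@t
    print(tag,len(q),'c',c,'n',n,'t',t,'ext',e.min()+e0,e.max()+e0)
fit('held',PL+.12*Z)
p,q=seatpose(1,g=G-.001)
robot.move_pose(p+.09*Z+.02*N,q); robot.wait(.2)
s=robot.state();print(s['clock'],s['ft_force'],s['finger_gap'],s['tcp_pos']-p)
snap('top','pre'); snap('side','pre2'); 
fit('pre',SEAT+.09*Z+.024*N); fit('pre2',SEAT+.09*Z+.02*N); print('N',N,'U',U)
E
```

```text
held 431 c [ 0.51175925 -0.30134922  0.14531761] n [-0.00487037  0.00524544  0.99997438] t [-0.92923568 -0.36947849 -0.00258771] ext -0.0669323988214332 0.06504692602878209
11.4667 [ 0.55987267  0.09650113 -1.87947129] 0.7333118696327561 [0.00739051 0.00967072 0.10370536]
pre 646 c [ 0.53244999 -0.08349092  0.20690367] n [0.40348877 0.57584703 0.71105345] t [-0.50721162 -0.50602375  0.69762192] ext -0.021269403566068188 0.06761915016063796
pre2 773 c [ 0.5490876  -0.05824793  0.17766793] n [0.41187888 0.58053304 0.70237965] t [-0.38751423 -0.58603689  0.7116133 ] ext -0.06191322586567838 0.06741904939070124
N [0.39745297 0.58483428 0.70710678] U [-0.39745297 -0.58483428  0.70710678]
```

Attitude in the grip matches the stand within about 1° and the plate is centred. Now I place it, feeling for ledge and face.

```bash
cat >> h.py <<'E'
def feel(d,thr,maxd,step=.001,sp=.02):
    "step along d until the force against d rises by thr; returns distance"
    f0=robot.state()['ft_force']; p=robot.state()['tcp_pos']
    for i in range(1,int(maxd/step)+1):
        robot.move_straight(p+d*step*i,speed=sp); f=-(robot.state()['ft_force']-f0)@d
        if f>thr: break
    print('feel',i*step,'force',round(f,2)); return i*step
E
python3 - <<'E'
from h import *
p,q=seatpose(1,g=G-.001)
robot.move_straight(p+.005*N+.006*U,speed=.1); robot.wait(.15); s=robot.state(); print(s['clock'],s['ft_force'])
feel(-U,2.5,.010); feel(-N,2.5,.008)
s=robot.state(); print(s['clock'],s['ft_force'],'off U,N,y',(s['tcp_pos']-p)@U,(s['tcp_pos']-p)@N,(s['tcp_pos']-p)@SY)
im=snap('side','seat'); c=proj(im,SEAT).astype(int)
cv2.imwrite('pics/seatc.png',cv2.resize(cv2.imread('pics/seat.png')[c[1]-80:c[1]+70,c[0]-100:c[0]+100],None,fx=4,fy=4))
E
```

```text
12.8417 [ 0.33937775  0.59698476 -2.81113725]
feel 0.005 force 7.35
feel 0.006 force 4.4
15.5917 [0.85798863 1.12656071 2.93048439] off U,N,y 0.002202268220376917 0.00033886531034056454 0.00044189053697011433
```

View pics/seatc.png

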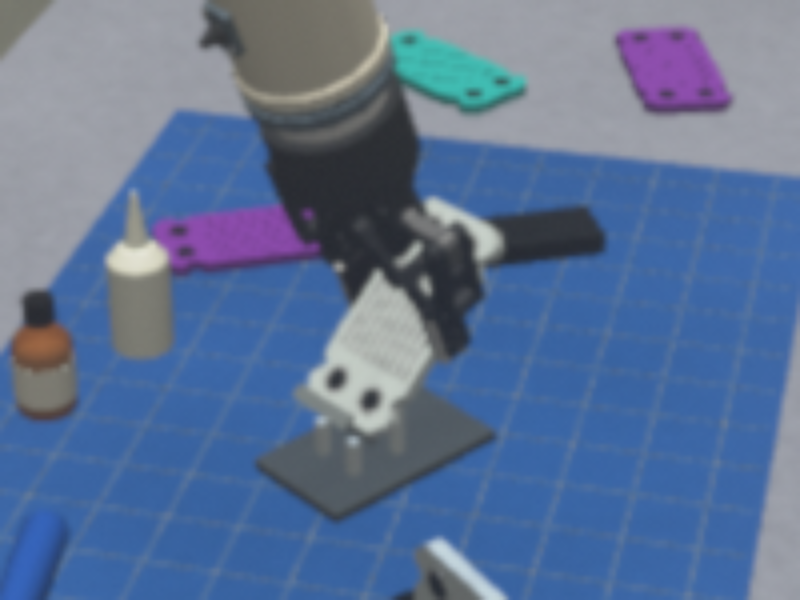

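The plate stands on its end on the ledge and lies on the face, about 2 mm from the predicted seat. Releasing.

```bash
python3 - <<'E'
from h import *
robot.gripper_to(1.0); z=tilt(N,U,A); p=robot.state()['tcp_pos']
robot.move_straight(p-z*.13,speed=.15); robot.wait(.2)
im=snap('wrist','rel'); snap('side','rel2'); snap('top','rel3'); s=robot.state(); print(s['clock'],s['finger_gap'],s['ft_force'])
for tag in('rel','rel2','rel3'):
    s=load(tag);P=cloud(s);hsv=cv2.cvtColor(s['frame'],cv2.COLOR_RGB2HSV); X=P-SEAT
    m=(s['z_map']>0)&(abs(X@U)<.09)&(abs(X@SY)<.045)&(abs(X@N-.004)<.006)
    n_,l,st,_=cv2.connectedComponentsWithStats(m.astype(np.uint8)); m=l==1+np.argmax(st[1:,4])
    q=X[m]; c=q.mean(0); n=np.linalg.svd(q-c,full_matrices=False)[2][2]; n*=np.sign(n[2])
    (cc,wh,a)=cv2.minAreaRect(np.column_stack([q@U,q@SY]).astype(np.float32)*1000)
    print(tag,m.sum(),'N off',np.median(q@N)-.004,'n·U,SY',n@U,n@SY,'rect',np.round(cc,1),np.round(wh,1),round(a,1),'U ext',np.percentile(q@U,[.5,99.5]))
a=cv2.imread('pics/rel.png');b=cv2.imread('pics/rel2.png'); c=proj(load('rel2'),SEAT).astype(int)
cv2.imwrite('pics/relc.png',np.hstack([cv2.resize(a,(400,300)),cv2.resize(b[c[1]-75:c[1]+75,c[0]-100:c[0]+100],(400,300))]))
E
```

```text
17.3667 1.004272706380913 [-0.41056945 -0.35563515  0.3166267 ]
rel 21487 N off 0.00014491669016443182 n·U,SY 0.0029905316311311238 0.0020823208362741215 rect [ 1.  -0.5] [130.4  64.2] 0.0 U ext [-0.06342208  0.06546103]
rel2 1386 N off 0.0002981948282154371 n·U,SY 0.004154336411636752 -0.0009928756032503007 rect [1.2 0. ] [137.1  69.6] 0.5 U ext [-0.06239836  0.06890147]
rel3 1099 N off 0.00012579705036484725 n·U,SY 0.01071660761701922 0.0037229288194459463 rect [-0.8  0.2] [ 63.6 136.5] 89.9 U ext [-0.06737037  0.06654132]
```

View pics/relc.png

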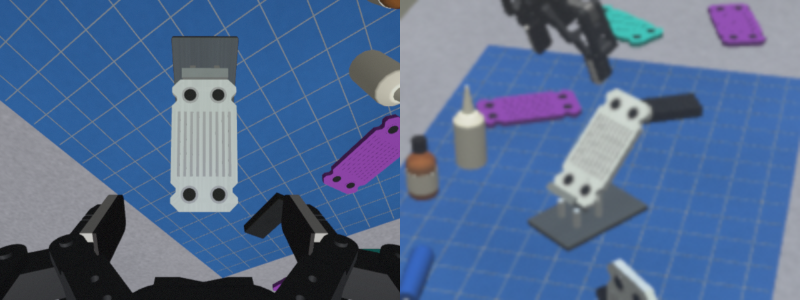

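Released and leaning properly: centred within 1 mm, flat on the face, untouched. Next, the top-edge grasp from up-slope.

```bash
python3 - <<'E'
from h import *
p,q=topgrasp(1); p=p+.001*U
robot.wait(.4)
robot.move_pose(p+.10*U+.09*N,q); robot.gripper_to(.45)
robot.move_straight(p+.06*U,speed=.15); robot.move_straight(p,speed=.06)
s=robot.state(); print(s['clock'],s['ft_force'],s['tcp_pos']-p,s['finger_gap'])
robot.gripper_to(0.0,f_grip=80); s=robot.state(); print('gap',s['finger_gap'],s['ft_force'])
robot.move_straight(p+.004*N+.01*U,speed=.05); robot.move_straight(p+.03*N+.10*U,speed=.12); robot.wait(.1)
s=robot.state(); print(s['clock'],s['finger_gap'],s['ft_force'])
p,q=rackpose(-1,.16); print(robot.inverse_kinematics(p,q)); robot.move_pose(p,q); robot.wait(.25)
s=robot.state(); print(s['clock'],s['finger_gap'],s['ft_force'])
for t in('top','side','wrist'): snap(t,'over_'+t)
im=load('over_side'); 
b=cv2.imread('pics/over_side.png'); c=proj(im,BAY+.15*Z).astype(int); print(c)
cv2.imwrite('pics/overc.png',np.hstack([cv2.resize(b[c[1]-130:c[1]+130,c[0]-90:c[0]+90],(400,578)),cv2.resize(cv2.imread('pics/over_wrist.png'),(400,300))[np.r_[0:300,[299]*278]]]))
E
```

```text
22.1083 [-0.71672939 -0.33788138 -0.29720718] [ 0.0001332  -0.00027634  0.00036722] 0.4521534149912588
gap 0.07897081774965163 [-1.68427169 -3.20046279  1.17442849]
23.8917 0.08485433674924149 [-0.38682992  0.64323804 -2.80474717]
[ 4.11475564e-01 -7.77447532e-02  1.33100043e+00 -4.44089210e-16
  1.88833698e+00 -3.98357209e-01]
25.6333 0.08197756515729544 [ 0.25350789  0.48562947 -1.74266343]
[325 313]
```

View pics/overc.png

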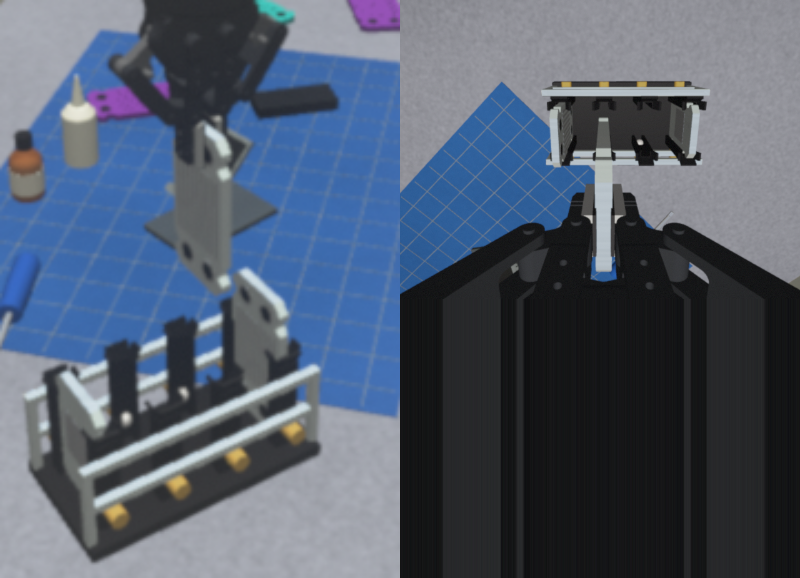

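The plate hangs upright over the bay beside the long stored plate (held plate ≈ (210,205) in the left panel, stored long at (265,310)). Relative check in the same side image before inserting.

```bash
python3 - <<'E'
from h import *
s=load('over_side');P=cloud(s);hsv=cv2.cvtColor(s['frame'],cv2.COLOR_RGB2HSV)
RY=np.cross(Z,RX); X=P-BAY; x,y,z=X@RX,X@RY,X[...,2]; sv=(hsv[...,1]<70)&(hsv[...,2]>90)&(s['z_map']>0)
def f(name,m):
    n_,l,st,_=cv2.connectedComponentsWithStats(m.astype(np.uint8)); m=l==1+np.argmax(st[1:,4])
    q=X[m]; 
    for _ in range(5):
        c=np.median(q,0);V=np.linalg.svd(q-q.mean(0),full_matrices=False)[2];d=(q-q.mean(0))@V[2];q=q[abs(d)<max(.0012,2*d.std())]
    n=V[2]*np.sign(V[2]@RX); c=q.mean(0)
    print(name,len(q),'face x',c@RX,'n RX,RY,Z',n@RX,n@RY,n@Z,'y ext',np.percentile(q@RY,[1,99]),'z ext',np.percentile(q[:,2],[1,99]),'zmean',c[2])
f('held',sv&(abs(x)<.025)&(abs(y)<.045)&(z>.155)&(z<.25))
f('long',sv&(abs(x+.052)<.02)&(abs(y)<.045)&(z>.06)&(z<.125))
for t in ('over_side','over_top'):
    s=load(t);P=cloud(s);X=P-BAY;x,y,z=X@RX,X@RY,X[...,2]
    m=(abs(x+.052)<.02)&(abs(y)<.05)&(z>.126)&(z<.14)&(s['z_map']>0); q=X[m]; print(t,'long top x,y mid',np.percentile(q@RX,[2,98]),np.percentile(q@RY,[2,98]))
    m=(abs(x)<.02)&(abs(y)<.05)&(z>.15)&(z<.28)&(s['z_map']>0); q=X[m]; print(t,'held',np.percentile(q@RX,[2,98]),np.percentile(q@RY,[2,98]),np.percentile(q[:,2],[1,99]))
E
```

```text
held 835 face x 0.0019604490284762448 n RX,RY,Z 0.9999857659916337 0.0009094818348343365 -0.005257438246667832 y ext [-0.03288047  0.03048269] z ext [0.16271145 0.24882796] zmean 0.20945059511805159
long 437 face x -0.0492982537980605 n RX,RY,Z 0.999981307470446 -0.003753931582696162 0.00482625189661025 y ext [-0.03286803  0.02965838] z ext [0.06132672 0.1247553 ] zmean 0.09408092500410786
over_side long top x,y mid [-0.05753113 -0.04824735] [-0.02572099  0.02900121]
over_side held [-0.00519653  0.01371567] [-0.03195744  0.03069234] [0.16389573 0.27921363]
over_top long top x,y mid [-0.05543772 -0.04692509] [-0.02650858  0.02456827]
over_top held [-0.01083302  0.00265783] [-0.03318201  0.01919059] [0.16210641 0.27786537]
```

The held plate is 51.3 mm from the stored one (52 wanted), y agrees within 0.5 mm and it is upright within 0.3°. I shift 0.5 mm and insert, watching force.

```bash
python3 - <<'E'
from h import *
p,q=rackpose(-1,0); p=p+.0006*RX
robot.move_straight(p+.105*Z,q,speed=.1); robot.wait(.1); f0=robot.state()['ft_force']; print(robot.state()['clock'],f0)
for h in np.r_[np.arange(.095,.024,-.01),.022]:
    robot.move_straight(p+h*Z,q,speed=.05); s=robot.state(); f=s['ft_force']-f0
    print(round(h,3),np.round([f@RX,f@np.cross(Z,RX),f[2]],1),round(s['finger_gap'],3))
    if abs(f).max()>12: print('STOP'); break
print(s['clock'])
E
```

```text
26.5833 [-1.02713918  1.05641049 -1.28203651]
0.095 [ 0.1 -1.9 -0.4] 0.08
0.085 [-0.6 -1.2 -0.9] 0.079
0.075 [ 0.1 -1.3 -0.4] 0.082
0.065 [-0.5 -2.2 -0.3] 0.081
0.055 [ 0.4 -1.1 -1.1] 0.079
0.045 [-0.7 -2.  -0.5] 0.083
0.035 [-0.5 -0.9 -1. ] 0.078
0.025 [-0.8 -1.2 -1.4] 0.08
0.022 [-0.7 -1.7 -1. ] 0.082
29.6333
```

Clean entry. Now I push through the catches to the floor.

```bash
python3 - <<'E'
from h import *
p,q=rackpose(-1,0); p=p+.0006*RX; robot.gripper_to(0,f_grip=110)
f0=robot.state()['ft_force']
for h in np.arange(.020,-.0051,-.002):
    robot.move_straight(p+h*Z,q,speed=.03); s=robot.state(); f=s['ft_force']-f0
    print(round(h,3),np.round(s['tcp_pos'][2]-p[2],4),np.round([f@RX,f@np.cross(Z,RX),f[2]],1),round(s['finger_gap'],3))
    if f[2]>30 or (h<.003 and f[2]>18): print('STOP'); break
print(s['clock'])
E
```

```text
0.02 0.02 [ 0.1 -0.3 -0.2] 0.07
0.018 0.0192 [-0.8  0.1  6.3] 0.074
0.016 0.018 [-0.7 -0.1  8.7] 0.075
0.014 0.0162 [-0.3 -0.6  9. ] 0.074
0.012 0.0136 [0.6 0.1 7. ] 0.075
0.01 0.0096 [ 2.5 -1.7  0.3] 0.077
0.008 0.0062 [ 3.  -0.5 -5.8] 0.074
0.006 0.0035 [  2.4  -0.5 -13.2] 0.073
0.004 0.0023 [  0.7  -1.  -15.4] 0.072
0.002 0.0016 [ -0.4  -1.1 -11.8] 0.073
0.0 0.0014 [-0.5 -0.4 -3.3] 0.078
-0.002 0.0009 [-2.3  0.1  8.9] 0.072
-0.004 0.0009 [-4.8  0.7 15.7] 0.076
33.1
```

The catches snapped (force reversed to −15 N, then a firm stop at the floor, +0.9 mm from nominal). I relax, release, retreat and check.

```bash
python3 - <<'E'
from h import *
p,q=rackpose(-1,0); p=p+.0006*RX
robot.move_straight(p-.001*Z,q,speed=.03); robot.gripper_to(.35); s=robot.state(); print(s['finger_gap'],s['ft_force'])
robot.move_straight(p+.06*Z,speed=.08); robot.move_straight(p+.20*Z,speed=.15); robot.move_pose(p+.2*Z-np.array([.10,.2,0]),q); robot.wait(.3)
s=robot.state(); print(s['clock'],s['ft_force'])
RY=np.cross(Z,RX)
for t in('side','top'):
    s=snap(t,'end_'+t);P=cloud(s);X=P-BAY;x,y,z=X@RX,X@RY,X[...,2]
    for n,o in(('filed',0),('long',-.052),('short',.104)):
        m=(abs(x-o)<.02)&(abs(y)<.05)&(z>.097)&(z<.2)&(s['z_map']>0); q=X[m]
        print(t,n,m.sum(),'x',np.round(np.percentile(q@RX,[3,97]),4),'y',np.round(np.percentile(q@RY,[3,97]),4),'top z',np.round(np.percentile(q[:,2],[90,97,99.5]),4))
a=load('top0')['frame'].astype(int);d=abs(a-load('end_top')['frame']).max(2); print('change vial/dropper/driver',d[155:185,285:345].max(),d[182:206,180:252].max())
b=cv2.imread('pics/end_side.png'); cv2.imwrite('pics/endc.png',cv2.resize(b[180:450,190:490],(600,540)))
E
```

```text
0.35036862311337486 [-0.0204527   0.41058984  0.5067939 ]
36.8917 [-0.35168932 -0.56112409 -0.41991949]
side filed 495 x [-0.0035  0.0053] y [-0.0291  0.03  ] top z [0.1328 0.1339 0.1348]
side long 500 x [-0.0565 -0.0481] y [-0.0293  0.0299] top z [0.1327 0.1338 0.1347]
side short 167 x [0.0985 0.1073] y [-0.026   0.0272] top z [0.1037 0.1044 0.1048]
top filed 244 x [-0.0024  0.0063] y [-0.0314  0.0295] top z [0.1309 0.1323 0.1343]
top long 205 x [-0.0556 -0.047 ] y [-0.0318  0.0225] top z [0.1315 0.1329 0.1339]
top short 94 x [0.1    0.1096] y [-0.0255  0.0239] top z [0.1021 0.1028 0.1038]
change vial/dropper/driver 8 8
```

View pics/endc.png

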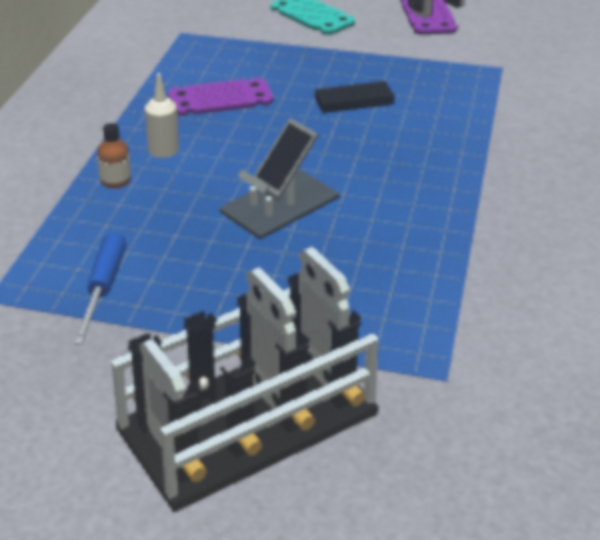

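The filed plate (275,320) stands beside the stored long plate (325,290) at the same top height. Everything else is in place and the robot is clear.

```bash
python3 -c "
from workcell import robot
robot.job_done(); print(robot.state()['clock'])"
```

```text
the job is handed in; nothing more can be done
the job is handed in; nothing more can be done
```

The cooling plate is filed in the bay next to the stored long plate, and the job is handed in. The last clock reading, just before hand-in, was 36.9 s of the 64 s allowed.

- **Inspection stand:** I picked the plate up by its long edges, leaned it on the stand and let go. It rested flat on the face and centred within about 1 mm.
- **Rack:** I took it again by its top edge, lowered it into the bay and pushed it past the catches. The resistance peaked at about 9 N on the wrist sensor, slightly below the 10–15 N you gave. It then reversed to −15 N as the catches snapped in, and the plate stopped firmly on the rack floor.
- **Final checks:** Its top edge is level with the stored long plate's within 1 mm in both camera views. The two plates stand about 53 mm apart against 52 mm nominal, within the play of the grooves. The stored plates have not visibly moved. The bottles and screwdriver look unchanged between the first and last top images. The gripper was clear of everything.

No check failed. The small disagreements were the 9 N peak and the floor stop, which came 0.9 mm higher than computed; the level top edges suggest that is only calibration or grip offset.

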